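# Build up the sieve stack on the lab shaker

### The arm

A 6-joint arm with a two-finger parallel gripper is mounted at the origin on the work surface. World frame = base frame: x ahead of the robot, y to its left, z up, the work surface at z = 0. Lengths are in m, angles in rad, forces in N, time in s.
With the tool pointing down it reaches from about 0.25 to 0.775 m from the base axis. Payload 4 kg.
Tool frame: the origin (TCP) lies at the very end of the fingers, on their centre line; the grasp point (between the pads) lies 19 mm behind it (manip.grip_point_offset is the z of the grasp point in the tool frame, in m); z points along the fingers, y is the line along which they close (so a half turn about z gives the same grasp; the last joint's range is limited). The gripper opens to 94 mm and grips with 3 to 60 N. Pads are 16 mm wide; open, the fingers measure 119 mm over their backs; the gripper's body (75 mm by 177 mm) begins 78 mm behind the grasp point.
Start: joints at [-0.103, 0.087, 1.371, -0, 1.684, -0.103], TCP at [0.55, -0, 0.206] pointing down, gripper open.
Joint ranges: [-3.1, 3.1], [-0.76, 2.03], [0.27, 2.55], [-1.08, 4.22], [0.17, 2.65], [-2.57, 2.57]. Speed limits (rad/s): [2.79, 2.79, 3.14, 3.14, 3.14, 3.14].

### API

Orientations are given as a rotation vector (axis times angle).
In Python, from plant import manip gives the robot as it stands.
- The arm moves only by the tool jog_arm, never from a script. Its argument "deltas" is a list that holds one entry, the list of rows, each a list of 6 numbers: the shift along the world's x, y, z as a fraction of full scale, then the turn, a rotation vector about the world's x, y, z as a fraction of full scale. A call has 1 to 12 rows; each row is the pose to reach, as a shift and turn from the pose commanded when the call began; what a row does not reach only later rows make up. Full scale, the value 1, is 150 mm for a shift and 1.5 rad for a turn. A row lasts 1/10 s, in which the tool goes at most 50 mm and 8.59 degrees, less where a joint would pass 70% of its speed; a pose out of reach is approached as far as the arm can. A call with a number of a shift or a turn outside -1 to 1 is refused whole. A call with a gripper value outside its range is refused whole. "jaw" is the gripper's target within -1 to 1 (fully open at 1, half-way at 0, shut at -1), set as the call begins (left out, the last holds). The fingers move at their own pace and stop on an object; "squeeze" is the grip in N (left out, the last holds). Time passes only in rows, so rows that repeat a pose let the fingers close. It gives the time, the measured TCP pose, the force, the opening and the grip force at its end, in the units of the state.
- manip.get_obs(): the state, without advancing time (a new reading comes with each control period).
- manip.grab_frame(name): name is "scene" or "side" or "wrist"; returns the picture (480x640x3 uint8, blue, green, red); there is no depth.
- manip.camera_params(name): a dict with "K" (3x3 intrinsics, pixels), "R" (3x3) and "t" (3): a world point X has camera coordinates R X + t. Camera axes: x right, y down, z forward; pixel columns grow to the right and rows downward; lengths in m; the calibration is good to about 2 mm. A picture is of the moment at which its call begins: read the wrist's pose just before it. camera_params takes no time and is no camera call; for the wrist camera it gives the pose at the moment of the call.
- manip.sign_off(): hands the job in; it is judged then, once.
The state is a dict: "time_s": time; "joint_pos": joint angles; "joint_vel": joint speeds; "joint_efforts": joint torques, N m; "tcp_pos": TCP position; "eef_rot": TCP orientation; "force": force on the tool from outside, world axes, zero at the start; "moment": the same for the moment, N m; "width": finger opening in m; "finger_force": force on a finger pad.
Only numpy, scipy, OpenCV 4.12 (cv2) and the standard library are available. Lean on these libraries where they do the work, as an engineer would, in place of code of your own. Each camera call takes 0.05 s, during which the arm holds its last target. There are 200 camera calls.

### The job

Build the sieve stack on the little shaker, one piece at a time from the bottom up: first the receiving pan in the shaker's round holder, then the fine-mesh sieve, then the coarse-mesh sieve, and the lid on top. Each piece must sit fully home and level in the one below, and all be let go at the end. Leave the jar, the beaker and the brush where they are.

Things in the scene. Friction and masses are not known exactly. Their poses are not given: they have to be found in the camera images.
- shaker: Small shaker fixed to the bench: white box 150 x 150 mm, 58 mm high, turned any way a little; on its top, central, a bright round holder: 72 mm disc with a raised ring on it, 55 mm inside and 66 mm outside diameter, 5 mm high. Origin: centre of its underside at bench level, z up. The pan's skirt goes inside the ring and stands on the floor there, 70 mm above the origin.
- pan: Receiving pan: round cup, plain solid bright floor. 36 mm high with its skirt. Steel, 0.1 kg, 60 mm outside diameter. Under it a centring skirt, 51 mm diameter tapering to 44, 6 mm high. Origin: centre of the skirt's underside, z up; stands upright on the bench. Mouth 55 mm inside diameter, wall 2.5 mm; the next piece's skirt drops 6 mm into it until its shoulder rests on this rim.
- fine_sieve: Fine sieve: round cup, its floor dense dark grey wire cloth. 40 mm high with its skirt. Steel, 0.1 kg, 60 mm outside diameter. Under it a centring skirt, 51 mm diameter tapering to 44, 6 mm high. Origin: centre of the skirt's underside, z up; stands upright on the bench. Mouth 55 mm inside diameter, wall 2.5 mm; the next piece's skirt drops 6 mm into it until its shoulder rests on this rim.
- coarse_sieve: Coarse sieve: tallest round cup, its floor an open grid of thick wires 13 mm apart. 60 mm high with its skirt. Steel, 0.1 kg, 60 mm outside diameter. Under it a centring skirt, 51 mm diameter tapering to 44, 6 mm high. Origin: centre of the skirt's underside, z up; stands upright on the bench. Mouth 55 mm inside diameter, wall 2.5 mm; the next piece's skirt drops 6 mm into it until its shoulder rests on this rim.
- lid: Lid: flat steel disc with an upright black knob in the middle, 20 mm diameter, by which it is taken. Disc 5 mm thick, its top 11 mm above the origin; the knob rises from there to 38 mm above the origin. Steel, 0.1 kg, 60 mm outside diameter. Under it a centring skirt, 51 mm diameter tapering to 44, 6 mm high. Origin: centre of the skirt's underside, z up; stands upright on the bench.
- jar: Amber glass sample jar with a white cap, 60 mm diameter, 85 mm high; stays where it is. Origin: centre of its underside.
- beaker: Clear glass beaker, 68 mm across the rim, 90 mm high, empty; stays where it is. Origin: centre of its underside.
- brush: Hand brush, 170 mm long, lying on the bench; stays where it is. Origin: on its underside near the middle, x along the brush.

How it is judged:
By the outcome, as a careful person would: the job done as asked, in the order asked, and still so for the second after the job is handed in, with the robot touching nothing.
It also fails if it takes over 112 s, if anything falls off the work surface, if the arm or the gripper's body presses on something with over 40 N, if the wrist force passes 120 N, or if a joint passes its speed limit or range.

## Working session

There is one attempt and no reset: what is moved stays moved. The work goes in short steps, Python scripts to look and compute and a tool call to move; the robot and the scene stay as the last step left them, time stands still between calls to the robot, and variables do not carry over. Pictures are saved under pics/ and viewed, at most 14 in all, crops included, and the job is handed in when it is done.

Besides the shell and the picture viewer there is one more tool, called by a JSON object that holds its "op" and its "data". jog_arm: Moves the arm, as the interface text tells. Its arguments: {"type":"object","properties":{"deltas":{"type":"array"},"jaw":{"type":"number"},"squeeze":{"type":"number"}},"required":["deltas"]}

```bash
mkdir -p pics; ls; python3 - <<'E'
from plant import manip
import cv2
o=manip.get_obs();print(o, manip.grip_point_offset)
for n in("scene","side","wrist"):
    p=manip.camera_params(n);print(n,p)
    cv2.imwrite(f"pics/{n}0.png",manip.grab_frame(n))
E
```

```text
pics
{'time_s': 0.0, 'joint_pos': array([-1.03118354e-01,  8.79257897e-02,  1.37221329e+00,  1.43308226e-06,
        1.68362072e+00, -1.03100816e-01]), 'joint_vel': array([-1.95499376e-03, -6.16002744e-04,  1.02140113e-05,  7.10755259e-04,
        5.74683921e-04, -4.59906785e-04]), 'joint_efforts': array([ 1.28542815e-03, -3.40182602e+01, -3.02423716e+01,  7.18220207e-02,
        3.29729996e-02, -1.13141955e-04]), 'tcp_pos': array([5.49454544e-01, 4.22347275e-05, 2.04340940e-01]), 'eef_rot': array([-2.22027026e+00, -2.22023168e+00,  2.14367089e-03]), 'force': array([ 1.01841703, -0.55748884, -0.23966339]), 'moment': array([0.00866614, 0.00312387, 0.03730954]), 'finger_force': 0.0, 'width': 0.0939402123431486} -0.0188
scene {'K': array([[558.27178819,   0.        , 314.20874319],
       [  0.        , 558.27178819, 231.75524537],
       [  0.        ,   0.        ,   1.        ]]), 'R': array([[-0.08240013,  0.99654134,  0.01075038],
       [ 0.65564205,  0.06233017, -0.75249481],
       [-0.75056227, -0.05495726, -0.65851043]]), 't': array([ 0.05327079, -0.32824408,  1.7273713 ])}
side {'K': array([[600.92829975,   0.        , 311.59626927],
       [  0.        , 600.92829975, 230.5390493 ],
       [  0.        ,   0.        ,   1.        ]]), 'R': array([[ 0.70511937, -0.70908603,  0.00191862],
       [-0.51312416, -0.51211744, -0.68879556],
       [ 0.48939787,  0.4846986 , -0.7249531 ]]), 't': array([-0.40479464,  0.30441078,  1.04794534])}
wrist {'K': array([[422.13589674,   0.        , 319.73953662],
       [  0.        , 422.13589674, 236.25408035],
       [  0.        ,   0.        ,   1.        ]]), 'R': array([[ 9.99998660e-01, -4.03218347e-04, -1.58685972e-03],
       [ 2.96291656e-05, -9.64585321e-01,  2.63771031e-01],
       [-1.63701891e-03, -2.63770725e-01, -9.64584017e-01]]), 't': array([-0.5503573 , -0.02623828,  0.3904159 ])}
```

View pics/scene0.png

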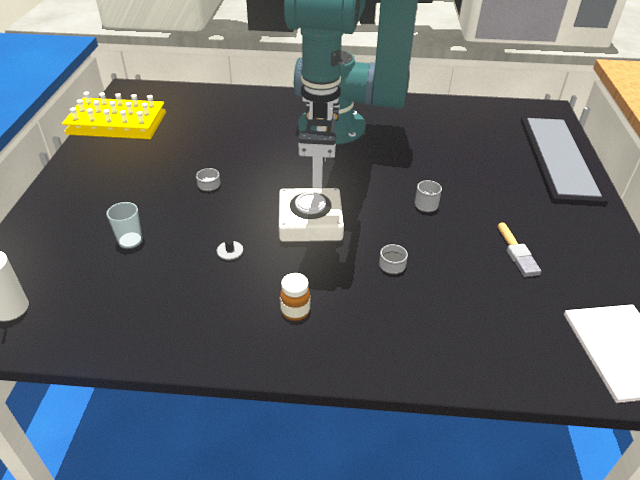

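View pics/side0.png

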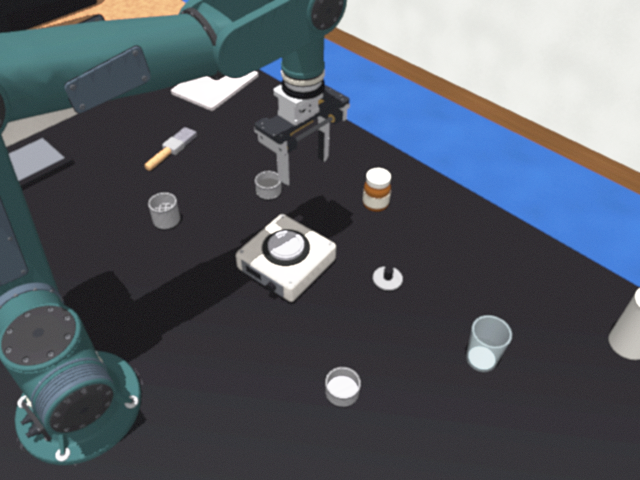

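View pics/wrist0.png

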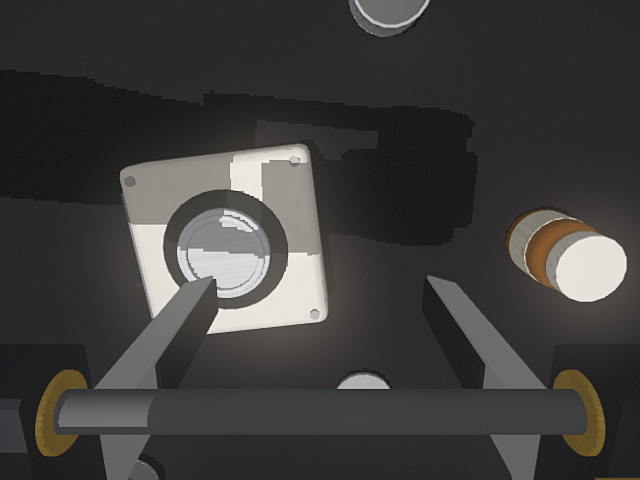

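Scene view: pan (208,180), coarse sieve (428,196), fine sieve (393,260), lid (230,250), shaker (310,210), jar (295,300), beaker (125,225), brush (520,250). In the side view, the plain floor at (343,386) confirms the pan, and the grid at (163,210) the coarse sieve.

```bash
cat > h.py <<'E'
import numpy as np, cv2
from plant import manip
def ray(p,uv,z):
    K,R,t=p["K"],p["R"],p["t"]
    d=R.T@np.linalg.solve(K,[uv[0],uv[1],1.]); c=-R.T@t
    return c+d*(z-c[2])/d[2]
def blob(im,seed,w=45,th=70):
    x0,y0=max(seed[0]-w,0),max(seed[1]-w,0)
    g=cv2.cvtColor(im,cv2.COLOR_BGR2GRAY)[y0:seed[1]+w,x0:seed[0]+w]
    n,l,s,c=cv2.connectedComponentsWithStats((g>th).astype(np.uint8))
    k=1+np.argmin(np.hypot(*(c[1:]-[seed[0]-x0,seed[1]-y0]).T)+1000*(s[1:,4]<60))
    return s[k]+[x0,y0,0,0,0]
E
python3 - <<'E'
from h import *
S={"scene":dict(pan=(208,180),fine=(393,260),coarse=(428,196),lid=(230,250),jar=(295,298)),
"side":dict(pan=(343,386),fine=(268,185),coarse=(164,210),lid=(388,278),jar=(377,188))}
H=dict(pan=.036,fine=.040,coarse=.060,lid=.011,jar=.085)
for n in S:
    im=cv2.imread(f"pics/{n}0.png");p=manip.camera_params(n)
    for k,s in S[n].items():
        b=blob(im,s); print(n,k,b,ray(p,(b[0]+b[2]/2,b[1]+b[3]/2),H[k]/2)[:2].round(4))
p=manip.camera_params("scene")
print(ray(p,(310,204),.07),ray(manip.camera_params("side"),(286,245),.07),ray(manip.camera_params("wrist"),(226,250),.07))
E
```

```text
scene pan [195 168  26  23 496] [ 0.3396 -0.3076]
scene fine [379 244  29  30 728] [0.6003 0.1747]
scene coarse [414 180  28  32 730] [0.3716 0.2662]
scene lid [ 216  205   59   90 3245] [ 0.587  -0.1646]
scene jar [ 250  253   62   67 2882] [ 0.7283 -0.0627]
side pan [ 324  366   38   41 1231] [ 0.343  -0.3074]
side fine [ 254  140   36   60 1316] [0.6455 0.2058]
side coarse [147 192  33  37 968] [0.3741 0.2664]
side lid [372 266  32  25 538] [ 0.5945 -0.2015]
side jar [ 362  167   30   44 1076] [ 0.753  -0.0323]
[ 0.48320171 -0.02424211  0.07      ] [ 0.47135331 -0.02904983  0.07      ] [ 0.47789757 -0.01913964  0.07      ]
```

{"op": "jog_arm", "data": {"deltas": [[[-0.25, 0, 0, 0, 0, 0], [-0.48, 0.1, 0, 0, 0, 0], [-0.48, 0.1, 0, 0, 0, 0], [-0.48, 0.1, 0, 0, 0, 0], [-0.48, 0.1, 0, 0, 0, 0]]], "jaw": 1}}

```text
time_s: 0.65
tcp_pos: [0.4788, 0.0147, 0.2056]
eef_rot: [2.221, 2.221, 0.001]
force: [0.3, 0.2, -0.4]
width: 0.0941
finger_force: 0.0
```

```bash
python3 - <<'E'
from h import *
p=manip.camera_params("wrist");np.savez("pics/shk.npz",**p);o=manip.get_obs();print(o["tcp_pos"])
im=manip.grab_frame("wrist");cv2.imwrite("pics/shk.png",im)
E
```

```text
[0.4787929  0.0147412  0.20562639]
```

View pics/shk.png

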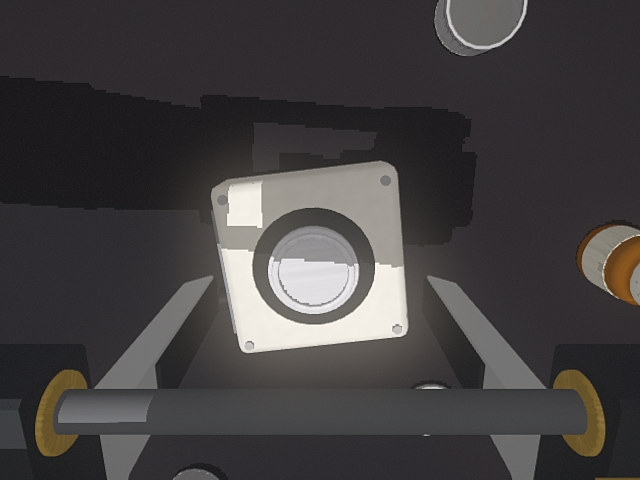

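{"op": "jog_arm", "data": {"deltas": [[[-0.2, -0.3, 0, 0, 0, 0], [-0.4, -0.6, 0, 0, 0, 0], [-0.6, -0.9, 0, 0, 0, 0], [-0.7, -1, 0, 0, 0, 0], [-0.7, -1, 0, 0, 0, 0]]]}}

```text
time_s: 1.2
tcp_pos: [0.3719, -0.1381, 0.2058]
eef_rot: [2.228, 2.214, -0.002]
force: [1.0, 0.2, 0.2]
width: 0.0942
finger_force: 0.0
```

{"op": "jog_arm", "data": {"deltas": [[[-0.15, -0.3, 0, 0, 0, 0], [-0.2, -0.6, 0, 0, 0, 0], [-0.2, -0.9, 0, 0, 0, 0], [-0.2, -0.9, 0, 0, 0, 0], [-0.2, -0.9, 0, 0, 0, 0], [-0.2, -0.9, 0, 0, 0, 0]]]}}

```text
time_s: 1.8
tcp_pos: [0.3438, -0.2691, 0.2054]
eef_rot: [-2.219, -2.223, -0.001]
force: [0.0, 1.0, 0.5]
width: 0.0941
finger_force: 0.0
```

```bash
python3 - <<'E'
from h import *
p=manip.camera_params("wrist");np.savez("pics/pan.npz",**p);o=manip.get_obs();print(o["tcp_pos"],o["eef_rot"],o["time_s"])
im=manip.grab_frame("wrist");cv2.imwrite("pics/pan.png",im)
E
```

```text
[ 0.34379457 -0.26908108  0.20535321] [-2.21931734e+00 -2.22258502e+00 -1.23490141e-03] 1.8
```

View pics/pan.png

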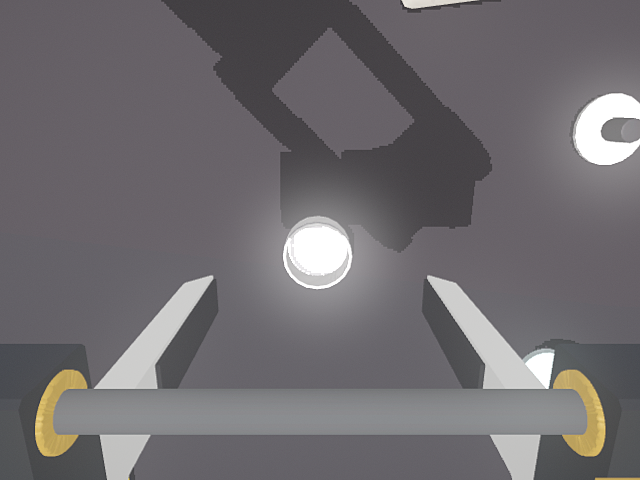

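Shaker picture: bright holder ring at about (313,270), ~90 px across. Pan picture: rim circle at about (317,254), well between the fingers.

```bash
cat >> h.py <<'E'
def rim(im,p,seed,z,th,w=60,lo=0.0,dark=False):
    """circle fit of the lower silhouette edge of the bright blob at seed, on plane z"""
    g=cv2.GaussianBlur(cv2.cvtColor(im,cv2.COLOR_BGR2GRAY),(3,3),0)
    x0,y0=seed[0]-w,max(seed[1]-w,0); r=g[y0:seed[1]+w,max(x0,0):seed[0]+w]; x0=max(x0,0)
    m=(r<th) if dark else (r>th)
    n,l,s,c=cv2.connectedComponentsWithStats(m.astype(np.uint8))
    cs=[(s[k,4],k) for k in range(1,n)]; k=max(cs)[1]
    cn=max(cv2.findContours((l==k).astype(np.uint8),cv2.RETR_EXTERNAL,cv2.CHAIN_APPROX_NONE)[0],key=len)[:,0,:]+[x0,y0]
    h=cv2.convexHull(cn)[:,0,:]
    mid=(cn[:,1].min()+cn[:,1].max())/2
    P=np.array([ray(p,q,z)[:2] for q in cn if q[1]>mid+lo])
    A=np.c_[2*P,np.ones(len(P))]; 
    for _ in range(3):
        s3=np.linalg.lstsq(A,(P**2).sum(1),rcond=None)[0]; R=np.sqrt(s3[2]+s3[:2]@s3[:2])
        e=abs(np.hypot(*(P-s3[:2]).T)-R); k2=e<max(2*np.median(e),.0006); P=P[k2];A=A[k2]
    return s3[:2].round(4),R.round(4),e.max().round(4),[s.tolist() for s in (cn.min(0),cn.max(0))]
E
python3 - <<'E'
from h import *
im=cv2.imread("pics/pan.png");p=np.load("pics/pan.npz")
for th in(150,180,210):print(rim(im,p,(318,252),.036,th))
im=cv2.imread("pics/shk.png");p=np.load("pics/shk.npz")
g=cv2.cvtColor(im,cv2.COLOR_BGR2GRAY);print(g[270,235:400:3],g[200:345:3,313])
# dark annulus outer edge on box top (z .058)
for th in(90,110,130):print("ann",rim(im,p,(313,266),.058,th,w=66,dark=True))
c=im.copy()[230:330,250:380];cv2.imwrite("pics/shkc.png",cv2.resize(c,None,fx=5,fy=5))
E
```

```text
(array([ 0.3429, -0.3046]), np.float64(0.0305), np.float64(0.0006), [[282, 216], [353, 289]])
(array([ 0.3428, -0.3047]), np.float64(0.0297), np.float64(0.0005), [[283, 216], [352, 288]])
(array([ 0.3427, -0.3047]), np.float64(0.0292), np.float64(0.0006), [[283, 224], [351, 288]])
[236 236 238 239 239 241  85 100 100 100 100 232 213 227 221 231 228 227
 228 228 227 225 224 224 223 221 220 220 220 219 219 219 219 220 220 220
 219 221 217 224 216 181  96  97  97  96  89 246 240 241 241 240 239 239
 234] [156 156 162  62  66  68  69  70  65 128 141 126 152 142 145 145 147 144
 147 146 140 226 227 222 220 222 227 224 224 224 223 225 224 223 226 132
 240 221  89 106 106  94 242 239 239 239 238 238 228]
ann (array([ 0.4751, -0.0271]), np.float64(0.0447), np.float64(0.0072), [[255, 208], [373, 269]])
ann (array([ 0.4749, -0.0236]), np.float64(0.049), np.float64(0.0006), [[253, 208], [374, 322]])
ann (array([ 0.4749, -0.0239]), np.float64(0.0493), np.float64(0.0005), [[253, 207], [374, 323]])
```

View pics/shkc.png

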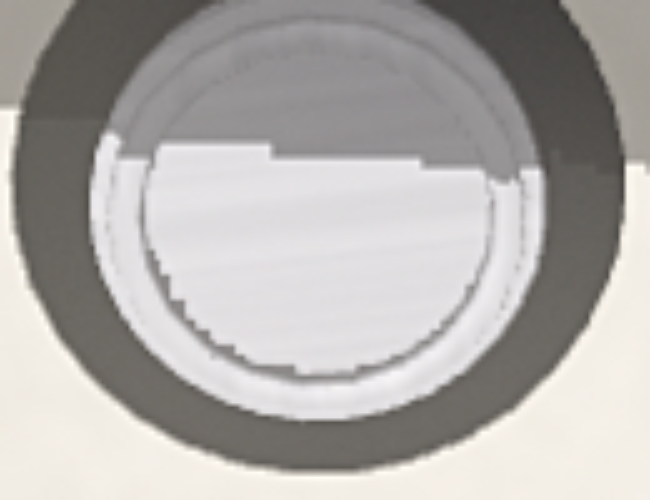

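Crop: the holder ring spans columns 268–359.4, with its lower edge at row 314, so its centre is about (313.7,269).

```bash
python3 - <<'E'
from h import *
im=cv2.imread("pics/shk.png");p=np.load("pics/shk.npz")
for z in(.07,.075):
    a,b,c=[ray(p,q,z) for q in((268,268.5),(359.4,268.5),(313.7,314))]
    print(z,(a+b)/2,np.linalg.norm(a-b)/2,c[:2],"cy",c[1]+np.linalg.norm(a-b)/2)
for z in(.058,.065):print(rim(im,p,(313,266),z,120,w=66,dark=True))
# box corner screws
q=[(222.5,200.5),(385.5,180.5),(397,328.5),(249,345.5)]
P=np.array([ray(p,c,.058)[:2] for c in q]);print(P,P.mean(0))
E
```

```text
0.07 [ 0.47536092 -0.02003687  0.07      ] 0.03597359465104821 [ 0.47518753 -0.05914647] cy -0.02317287140486332
0.075 [ 0.4754313 -0.0182478  0.075    ] 0.035400380116602216 [ 0.47526067 -0.05673421] cy -0.02133383350695011
(array([ 0.4749, -0.0239]), np.float64(0.0492), np.float64(0.0005), [[253, 207], [374, 323]])
(array([ 0.475 , -0.0214]), np.float64(0.0481), np.float64(0.0005), [[253, 207], [374, 323]])
[[ 0.40412777  0.03203932]
 [ 0.5309541   0.04759801]
 [ 0.54587146 -0.07849524]
 [ 0.41917518 -0.09449021]] [ 0.47503213 -0.02333703]
```

{"op": "jog_arm", "data": {"deltas": [[[0, -0.2, 0, 0, 0, 0], [-0.01, -0.24, -0.15, 0, 0, 0], [-0.01, -0.24, -0.4, 0, 0, 0], [-0.01, -0.24, -0.7, 0, 0, 0], [-0.01, -0.24, -0.9, 0, 0, 0], [-0.01, -0.24, -1, 0, 0, 0], [-0.01, -0.24, -1, 0, 0, 0]]]}}

```text
time_s: 2.55
tcp_pos: [0.3407, -0.303, 0.0529]
eef_rot: [-2.215, -2.22, -0.001]
force: [-0.1, -0.4, 0.4]
width: 0.094
finger_force: 0.0
```

{"op": "jog_arm", "data": {"deltas": [[[0, 0, -0.1, 0, 0, 0], [0, 0, -0.2, 0, 0, 0], [0, 0, -0.3, 0, 0, 0], [0, 0, -0.3, 0, 0, 0], [0, 0, -0.3, 0, 0, 0]]]}}

```text
time_s: 3.05
tcp_pos: [0.3425, -0.3062, 0.0119]
eef_rot: [2.219, 2.221, 0.0]
force: [-0.0, 0.5, 0.1]
width: 0.0939
finger_force: 0.0
```

{"op": "jog_arm", "data": {"deltas": [[[0, 0, 0, 0, 0, 0], [0, 0, 0, 0, 0, 0], [0, 0, 0, 0, 0, 0], [0, 0, 0, 0, 0, 0], [0, 0, 0, 0, 0, 0], [0, 0, 0, 0, 0, 0]]], "jaw": -0.1, "squeeze": 15}}

```text
time_s: 3.65
tcp_pos: [0.3416, -0.3062, 0.0108]
eef_rot: [2.221, 2.221, 0.0]
force: [0.4, -0.2, 1.9]
width: 0.0609
finger_force: 15.0
```

{"op": "jog_arm", "data": {"deltas": [[[0, 0, 0.1, 0, 0, 0], [0, 0, 0.3, 0, 0, 0], [0.1, 0.15, 0.6, 0, 0, 0], [0.3, 0.4, 0.85, 0, 0, 0], [0.5, 0.7, 0.87, 0, 0, 0], [0.7, 0.9, 0.87, 0, 0, 0], [0.89, 1, 0.87, 0, 0, 0], [0.89, 1, 0.87, 0, 0, 0]]]}}

```text
time_s: 4.45
tcp_pos: [0.4777, -0.153, 0.1406]
eef_rot: [-2.215, -2.227, -0.003]
force: [-0.2, -1.2, -1.1]
width: 0.0609
finger_force: 15.0
```

{"op": "jog_arm", "data": {"deltas": [[[0, 0.15, 0, 0, 0, 0], [0, 0.4, 0, 0, 0, 0], [0, 0.65, 0, 0, 0, 0], [0, 0.8, 0, 0, 0, 0], [0, 0.873, -0.05, 0, 0, 0], [0, 0.873, -0.2, 0, 0, 0], [0, 0.873, -0.3, 0, 0, 0], [0, 0.873, -0.3, 0, 0, 0], [0, 0.873, -0.3, 0, 0, 0]]]}}

```text
time_s: 5.35
tcp_pos: [0.4745, -0.0258, 0.0955]
eef_rot: [-2.222, -2.22, 0.002]
force: [0.2, -0.1, -0.6]
width: 0.0607
finger_force: 15.0
```

```bash
python3 - <<'E'
from h import *
o=manip.get_obs();print(o["tcp_pos"],o["eef_rot"],o["time_s"],o["width"])
im=manip.grab_frame("wrist");s=manip.grab_frame("side")[150:330,180:420]
cv2.imwrite("pics/pl1.png",np.hstack([cv2.resize(im,(400,300)),cv2.resize(s,(400,300))]))
E
```

```text
[ 0.47452085 -0.02582237  0.0954656 ] [-2.22203376e+00 -2.21967658e+00  1.69838643e-03] 5.35 0.060712055894584935
```

View pics/pl1.png

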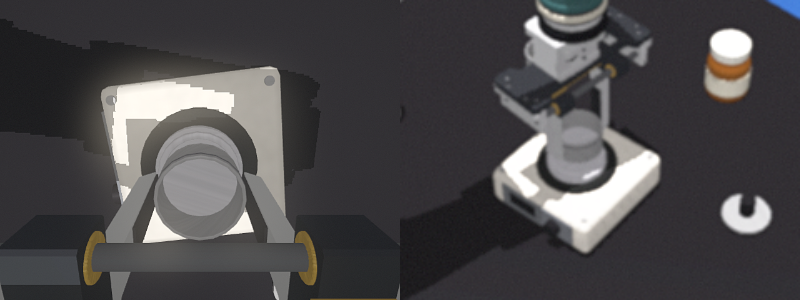

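Wrist half: pan at (200,195), centred over the holder. Side half: pan at (585,150), just above the ring. Now descending.

{"op": "jog_arm", "data": {"deltas": [[[0, 0, -0.02, 0, 0, 0], [0, 0, -0.04, 0, 0, 0], [0, 0, -0.06, 0, 0, 0], [0, 0, -0.08, 0, 0, 0], [0, 0, -0.095, 0, 0, 0], [0, 0, -0.1, 0, 0, 0], [0, 0, -0.1, 0, 0, 0]]]}}

```text
time_s: 6.15
tcp_pos: [0.475, -0.025, 0.081]
eef_rot: [2.221, 2.221, 0.0]
force: [0.6, -0.3, -1.0]
width: 0.0607
finger_force: 15.0
```

{"op": "jog_arm", "data": {"deltas": [[[0, 0, -0.01, 0, 0, 0], [0, 0, -0.015, 0, 0, 0], [0, 0, -0.015, 0, 0, 0]]]}}

```text
time_s: 6.45
tcp_pos: [0.4752, -0.0251, 0.0807]
eef_rot: [2.221, 2.221, 0.001]
force: [-3.5, 1.3, 7.0]
width: 0.0605
finger_force: 15.0
```

{"op": "jog_arm", "data": {"deltas": [[[0, 0, 0.01, 0, 0, 0], [0, 0, 0.01, 0, 0, 0], [0, 0, 0.01, 0, 0, 0], [0, 0, 0.01, 0, 0, 0], [0, 0, 0.2, 0, 0, 0], [0, 0, 0.5, 0, 0, 0], [0, 0.15, 0.8, 0, 0, 0], [0, 0.23, 0.8, 0, 0, 0], [0, 0.23, 0.8, 0, 0, 0], [0, 0.23, 0.8, 0, 0, 0]]], "jaw": 1}}

```text
time_s: 7.45
tcp_pos: [0.4742, 0.0094, 0.1971]
eef_rot: [-2.219, -2.221, 0.003]
force: [-0.6, 0.8, -0.8]
width: 0.0934
finger_force: 0.0
```

```bash
python3 - <<'E'
from h import *
p=manip.camera_params("wrist");np.savez("pics/a1.npz",**p);o=manip.get_obs();print(o["tcp_pos"],o["time_s"])
im=manip.grab_frame("wrist");cv2.imwrite("pics/a1.png",im)
for th in(150,180,210):
  print(rim(im,p,(318,270),.106,th))
E
```

```text
[0.47424064 0.00943565 0.19711881] 7.45
(array([ 0.4738, -0.0282]), np.float64(0.0367), np.float64(0.0109), [[258, 223], [377, 329]])
(array([ 0.4743, -0.0325]), np.float64(0.0319), np.float64(0.016), [[258, 260], [377, 329]])
(array([ 0.4743, -0.0324]), np.float64(0.0318), np.float64(0.0163), [[258, 261], [377, 329]])
```

View pics/a1.png

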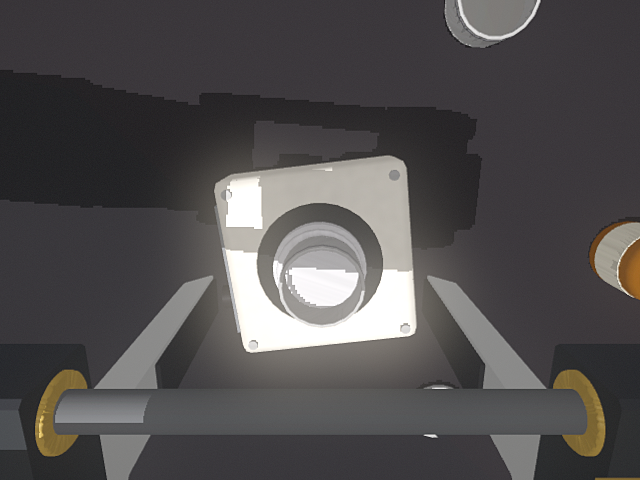

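{"op": "jog_arm", "data": {"deltas": [[[0.25, 0.25, 0, 0, 0, 0], [0.5, 0.5, 0, 0, 0, 0], [0.75, 0.75, 0, 0, 0, 0], [0.82, 1, 0, 0, 0, 0], [0.82, 1, 0, 0, 0, 0]]]}}

```text
time_s: 8.0
tcp_pos: [0.5983, 0.1633, 0.1943]
eef_rot: [-2.213, -2.223, 0.006]
force: [0.2, 0.2, 0.3]
width: 0.0941
finger_force: 0.0
```

{"op": "jog_arm", "data": {"deltas": [[[0, 0.25, 0, 0, 0, 0], [0, 0.33, 0, 0, 0, 0], [0, 0.33, 0, 0, 0, 0], [0, 0.33, 0, 0, 0, 0], [0, 0.33, 0, 0, 0, 0]]]}}

```text
time_s: 8.5
tcp_pos: [0.598, 0.2073, 0.1987]
eef_rot: [2.223, 2.219, -0.001]
force: [0.5, 0.1, -0.4]
width: 0.0941
finger_force: 0.0
```

```bash
python3 - <<'E'
from h import *
p=manip.camera_params("wrist");np.savez("pics/fine.npz",**p);o=manip.get_obs();print(o["tcp_pos"],o["time_s"])
im=manip.grab_frame("wrist");cv2.imwrite("pics/fine.png",im)
E
```

```text
[0.59798863 0.20728165 0.1986865 ] 8.5
```

View pics/fine.png

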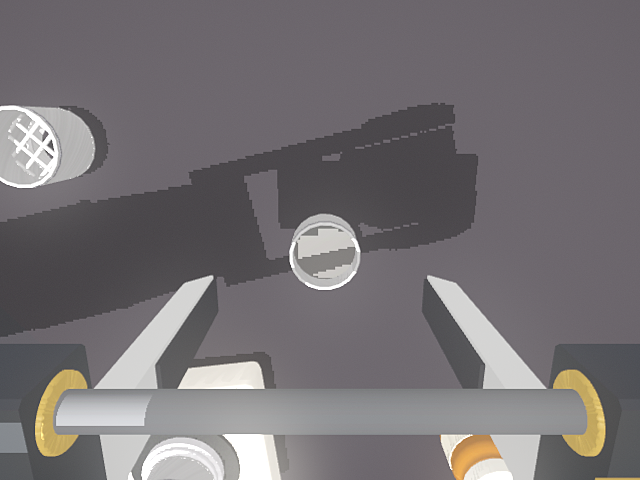

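Pan rim sits in the holder at about (322,282). Fine sieve rim is at about (325,255), between the fingers; the coarse sieve's grid shows at (25,147).

```bash
python3 - <<'E'
from h import *
p=np.load("pics/a1.npz")
a,b,c=[ray(p,q,.106) for q in((278.5,282),(366.5,282),(322.5,326))]
print((a+b)/2,np.linalg.norm(a-b)/2,c[1]+.03)
im=cv2.imread("pics/fine.png");p=np.load("pics/fine.npz")
for th in(170,190,210,225):print(rim(im,p,(325,254),.040,th,w=50))
a,b,c=[ray(p,q,.04) for q in((289.5,256),(360.5,256),(325,290))]
print((a+b)/2,np.linalg.norm(a-b)/2,c[1]+.03)
E
```

```text
[ 0.47708785 -0.01919256  0.106     ] 0.0299926711177277 -0.022213830955920874
(array([0.6031, 0.1743]), np.float64(0.029), np.float64(0.0005), [[289, 215], [359, 289]])
(array([0.6031, 0.1738]), np.float64(0.0285), np.float64(0.0006), [[289, 223], [359, 289]])
(array([0.6029, 0.1671]), np.float64(0.0212), np.float64(0.0022), [[305, 271], [355, 289]])
(array([0.6033, 0.1729]), np.float64(0.0265), np.float64(0.0012), [[305, 271], [354, 288]])
[0.60354045 0.17521144 0.04      ] 0.02975678444509755 0.17458701942678204
```

{"op": "jog_arm", "data": {"deltas": [[[0.03, -0.2, 0, 0, 0, 0], [0.035, -0.23, -0.15, 0, 0, 0], [0.035, -0.23, -0.4, 0, 0, 0], [0.035, -0.23, -0.7, 0, 0, 0], [0.035, -0.23, -0.9, 0, 0, 0], [0.035, -0.23, -1, 0, 0, 0], [0.035, -0.23, -1, 0, 0, 0]]]}}

```text
time_s: 9.25
tcp_pos: [0.6016, 0.1733, 0.0462]
eef_rot: [-2.221, -2.218, 0.007]
force: [0.4, -0.2, -0.5]
width: 0.0937
finger_force: 0.0
```

{"op": "jog_arm", "data": {"deltas": [[[0, 0, -0.1, 0, 0, 0], [0, 0, -0.2, 0, 0, 0], [0, 0, -0.24, 0, 0, 0], [0, 0, -0.24, 0, 0, 0], [0, 0, -0.24, 0, 0, 0]]]}}

```text
time_s: 9.75
tcp_pos: [0.6035, 0.1746, 0.013]
eef_rot: [2.221, 2.221, 0.001]
force: [-0.7, -0.0, 1.2]
width: 0.0939
finger_force: 0.0
```

{"op": "jog_arm", "data": {"deltas": [[[0, 0, 0, 0, 0, 0], [0, 0, 0, 0, 0, 0], [0, 0, 0, 0, 0, 0], [0, 0, 0, 0, 0, 0], [0, 0, 0, 0, 0, 0], [0, 0, 0, 0, 0, 0]]], "jaw": -0.1, "squeeze": 15}}

```text
time_s: 10.35
tcp_pos: [0.6031, 0.1745, 0.013]
eef_rot: [-2.221, -2.221, 0.0]
force: [-1.0, -0.3, 1.7]
width: 0.0597
finger_force: 15.0
```

{"op": "jog_arm", "data": {"deltas": [[[0, 0, 0.1, 0, 0, 0], [0, 0, 0.3, 0, 0, 0], [0, 0, 0.6, 0, 0, 0], [-0.1, -0.15, 0.9, 0, 0, 0], [-0.3, -0.4, 1, 0, 0, 0], [-0.5, -0.7, 1, 0, 0, 0], [-0.7, -0.9, 1, 0, 0, 0], [-0.85, -1, 1, 0, 0, 0], [-0.85, -1, 1, 0, 0, 0]]]}}

```text
time_s: 11.25
tcp_pos: [0.4738, 0.0226, 0.1641]
eef_rot: [2.224, 2.217, 0.001]
force: [-0.8, -0.6, -0.8]
width: 0.0594
finger_force: 15.0
```

{"op": "jog_arm", "data": {"deltas": [[[0, -0.15, 0, 0, 0, 0], [0, -0.28, 0, 0, 0, 0], [0, -0.317, 0, 0, 0, 0], [0, -0.317, -0.1, 0, 0, 0], [0, -0.317, -0.2, 0, 0, 0], [0, -0.317, -0.24, 0, 0, 0], [0, -0.317, -0.24, 0, 0, 0], [0, -0.317, -0.24, 0, 0, 0]]]}}

```text
time_s: 12.05
tcp_pos: [0.4763, -0.0227, 0.1274]
eef_rot: [2.22, 2.222, 0.001]
force: [-0.1, 0.3, -0.5]
width: 0.0599
finger_force: 15.0
```

{"op": "jog_arm", "data": {"deltas": [[[0, 0, -0.02, 0, 0, 0], [0, 0, -0.04, 0, 0, 0], [0, 0, -0.06, 0, 0, 0], [0, 0, -0.07, 0, 0, 0], [0, 0, -0.08, 0, 0, 0], [0, 0, -0.085, 0, 0, 0], [0, 0, -0.085, 0, 0, 0]]]}}

```text
time_s: 12.75
tcp_pos: [0.4757, -0.0231, 0.1139]
eef_rot: [-2.221, -2.221, 0.0]
force: [-0.2, -0.8, -1.8]
width: 0.0601
finger_force: 15.0
```

{"op": "jog_arm", "data": {"deltas": [[[0, 0, -0.005, 0, 0, 0], [0, 0, -0.01, 0, 0, 0], [0, 0, -0.015, 0, 0, 0], [0, 0, -0.015, 0, 0, 0]]]}}

```text
time_s: 13.15
tcp_pos: [0.4759, -0.0232, 0.1128]
eef_rot: [2.221, 2.221, 0.001]
force: [-2.1, 0.4, 5.2]
width: 0.0597
finger_force: 15.0
```

{"op": "jog_arm", "data": {"deltas": [[[0, 0, 0.01, 0, 0, 0], [0, 0, 0.01, 0, 0, 0], [0, 0, 0.01, 0, 0, 0], [0, 0, 0.01, 0, 0, 0], [0, 0, 0.2, 0, 0, 0], [0, 0, 0.5, 0, 0, 0], [0, 0.15, 0.7, 0, 0, 0], [0, 0.2, 0.7, 0, 0, 0], [0, 0.2, 0.7, 0, 0, 0], [0, 0.2, 0.7, 0, 0, 0]]], "jaw": 1}}

```text
time_s: 14.15
tcp_pos: [0.4749, 0.0068, 0.2148]
eef_rot: [-2.219, -2.22, 0.004]
force: [-0.4, 0.1, -0.3]
width: 0.0939
finger_force: 0.0
```

```bash
python3 - <<'E'
from h import *
p=manip.camera_params("wrist");np.savez("pics/a2.npz",**p);o=manip.get_obs();print(o["tcp_pos"],o["time_s"])
cv2.imwrite("pics/a2.png",manip.grab_frame("wrist"))
E
```

```text
[0.47492245 0.00682205 0.21483878] 14.15
```

{"op": "jog_arm", "data": {"deltas": [[[-0.15, 0.25, 0, 0, 0, 0], [-0.35, 0.5, 0, 0, 0, 0], [-0.5, 0.75, 0, 0, 0, 0], [-0.687, 1, 0, 0, 0, 0], [-0.687, 1, 0, 0, 0, 0]]]}}

```text
time_s: 14.7
tcp_pos: [0.3695, 0.1597, 0.2154]
eef_rot: [-2.212, -2.227, 0.002]
force: [0.8, -0.1, 0.1]
width: 0.0939
finger_force: 0.0
```

{"op": "jog_arm", "data": {"deltas": [[[0, 0.3, 0, 0, 0, 0], [0, 0.6, 0, 0, 0, 0], [0, 0.85, 0, 0, 0, 0], [0, 0.97, 0, 0, 0, 0], [0, 0.97, 0, 0, 0, 0], [0, 0.97, 0, 0, 0, 0]]]}}

```text
time_s: 15.3
tcp_pos: [0.373, 0.3012, 0.2154]
eef_rot: [2.222, 2.22, -0.005]
force: [0.2, -0.5, 1.0]
width: 0.094
finger_force: 0.0
```

```bash
python3 - <<'E'
from h import *
p=manip.camera_params("wrist");np.savez("pics/co.npz",**p);o=manip.get_obs();print(o["tcp_pos"],o["eef_rot"],o["time_s"])
im=manip.grab_frame("wrist");cv2.imwrite("pics/co.png",im)
cv2.imwrite("pics/v2.png",np.hstack([cv2.imread("pics/a2.png")[120:420,120:520],im[120:420,120:520]]))
for th in(170,190,210):print(rim(im,p,(320,250),.060,th,w=60))
E
```

```text
[0.37298698 0.3011701  0.21540112] [ 2.2219105   2.22037502 -0.00471285] 15.3
(array([0.3753, 0.2667]), np.float64(0.0296), np.float64(0.0005), [[286, 213], [357, 293]])
(array([0.3751, 0.2667]), np.float64(0.0293), np.float64(0.0005), [[286, 226], [356, 292]])
(array([0.374 , 0.2618]), np.float64(0.0243), np.float64(0.0072), [[286, 228], [356, 292]])
```

View pics/v2.png

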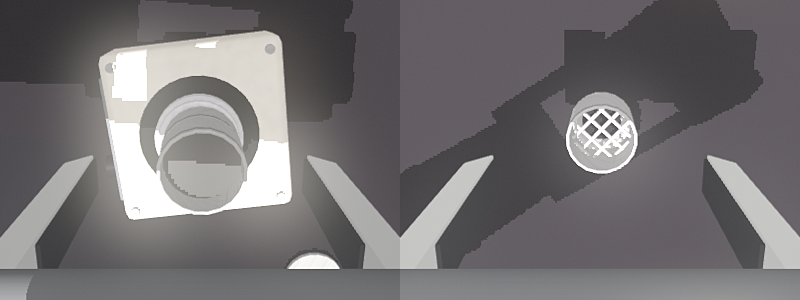

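Stack: fine sieve rim at full-frame (322,290), sitting in the pan. Right half: coarse sieve rim at (322,253), grid floor visible.

```bash
python3 - <<'E'
from h import *
p=np.load("pics/a2.npz")
a,b,c=[ray(p,q,.140) for q in((276.5,290),(367.5,290),(322.5,334.5))]
print((a+b)/2,np.linalg.norm(a-b)/2,c[1]+.03)
E
```

```text
[ 0.4773357  -0.02088595  0.14      ] 0.029297526291274092 -0.022616473676143944
```

{"op": "jog_arm", "data": {"deltas": [[[0.016, -0.2, 0, 0, 0, 0], [0.016, -0.237, -0.1, 0, 0, 0], [0.016, -0.237, -0.35, 0, 0, 0], [0.016, -0.237, -0.6, 0, 0, 0], [0.016, -0.237, -0.85, 0, 0, 0], [0.016, -0.237, -1, 0, 0, 0], [0.016, -0.237, -1, 0, 0, 0]]]}}

```text
time_s: 16.05
tcp_pos: [0.3726, 0.2637, 0.0629]
eef_rot: [-2.223, -2.218, 0.013]
force: [-0.6, -0.3, -0.1]
width: 0.094
finger_force: 0.0
```

{"op": "jog_arm", "data": {"deltas": [[[0, 0, -0.1, 0, 0, 0], [0, 0, -0.2, 0, 0, 0], [0, 0, -0.25, 0, 0, 0], [0, 0, -0.25, 0, 0, 0], [0, 0, -0.25, 0, 0, 0]]]}}

```text
time_s: 16.55
tcp_pos: [0.376, 0.2669, 0.0305]
eef_rot: [2.222, 2.22, 0.003]
force: [0.3, -0.4, 0.5]
width: 0.0941
finger_force: 0.0
```

{"op": "jog_arm", "data": {"deltas": [[[0, 0, 0, 0, 0, 0], [0, 0, 0, 0, 0, 0], [0, 0, 0, 0, 0, 0], [0, 0, 0, 0, 0, 0], [0, 0, 0, 0, 0, 0], [0, 0, 0, 0, 0, 0]]], "jaw": -0.1, "squeeze": 15}}

```text
time_s: 17.15
tcp_pos: [0.3748, 0.2669, 0.0294]
eef_rot: [-2.221, -2.221, 0.001]
force: [-1.0, 0.2, 1.9]
width: 0.06
finger_force: 15.0
```

{"op": "jog_arm", "data": {"deltas": [[[0, 0, 0.1, 0, 0, 0], [0, 0, 0.3, 0, 0, 0], [0, 0, 0.6, 0, 0, 0], [0.1, -0.15, 0.9, 0, 0, 0], [0.3, -0.4, 1, 0, 0, 0], [0.5, -0.7, 1, 0, 0, 0], [0.673, -0.9, 1, 0, 0, 0], [0.673, -1, 1, 0, 0, 0], [0.673, -1, 1, 0, 0, 0]]]}}

```text
time_s: 18.05
tcp_pos: [0.4764, 0.1148, 0.1784]
eef_rot: [-2.226, -2.217, 0.002]
force: [-0.8, -0.1, -2.2]
width: 0.06
finger_force: 15.0
```

{"op": "jog_arm", "data": {"deltas": [[[0, -0.15, 0.1, 0, 0, 0], [0, -0.4, 0.13, 0, 0, 0], [0, -0.65, 0.13, 0, 0, 0], [0, -0.85, 0.13, 0, 0, 0], [0, -0.931, 0.13, 0, 0, 0], [0, -0.931, 0.1, 0, 0, 0], [0, -0.931, 0, 0, 0, 0], [0, -0.931, 0, 0, 0, 0], [0, -0.931, 0, 0, 0, 0]]]}}

```text
time_s: 18.95
tcp_pos: [0.4754, -0.0214, 0.178]
eef_rot: [-2.218, -2.222, 0.002]
force: [-0.8, -0.1, -2.0]
width: 0.0597
finger_force: 15.0
```

{"op": "jog_arm", "data": {"deltas": [[[0, 0, -0.02, 0, 0, 0], [0, 0, -0.04, 0, 0, 0], [0, 0, -0.06, 0, 0, 0], [0, 0, -0.08, 0, 0, 0], [0, 0, -0.09, 0, 0, 0], [0, 0, -0.1, 0, 0, 0], [0, 0, -0.1, 0, 0, 0]]]}}

```text
time_s: 19.65
tcp_pos: [0.4759, -0.0228, 0.164]
eef_rot: [-2.221, -2.221, 0.0]
force: [-0.1, -0.3, -1.8]
width: 0.0598
finger_force: 15.0
```

{"op": "jog_arm", "data": {"deltas": [[[0, 0, -0.005, 0, 0, 0], [0, 0, -0.01, 0, 0, 0], [0, 0, -0.015, 0, 0, 0], [0, 0, -0.015, 0, 0, 0]]]}}

```text
time_s: 20.05
tcp_pos: [0.4763, -0.0229, 0.1633]
eef_rot: [2.221, 2.221, 0.001]
force: [-1.7, 0.1, 5.0]
width: 0.06
finger_force: 15.0
```

{"op": "jog_arm", "data": {"deltas": [[[0, 0, 0.01, 0, 0, 0], [0, 0, 0.01, 0, 0, 0], [0, 0, 0.01, 0, 0, 0], [0, 0, 0.01, 0, 0, 0], [0, 0, 0.2, 0, 0, 0], [0, 0, 0.45, 0, 0, 0], [0, 0.15, 0.6, 0, 0, 0], [0, 0.2, 0.6, 0, 0, 0], [0, 0.2, 0.6, 0, 0, 0], [0, 0.2, 0.6, 0, 0, 0], [0, 0.2, 0.6, 0, 0, 0]]], "jaw": 1}}

```text
time_s: 21.15
tcp_pos: [0.4752, 0.0068, 0.2498]
eef_rot: [-2.22, -2.219, 0.004]
force: [-1.2, 0.7, 0.2]
width: 0.0942
finger_force: 0.0
```

```bash
python3 - <<'E'
from h import *
p=manip.camera_params("wrist");np.savez("pics/a3.npz",**p);o=manip.get_obs();print(o["tcp_pos"],o["time_s"])
cv2.imwrite("pics/a3.png",manip.grab_frame("wrist"))
E
```

```text
[0.47524892 0.00678997 0.24982124] 21.15
```

{"op": "jog_arm", "data": {"deltas": [[[0.15, -0.25, 0, 0, 0, 0], [0.35, -0.5, 0, 0, 0, 0], [0.5, -0.75, 0, 0, 0, 0], [0.76, -1, 0, 0, 0, 0], [0.76, -1, 0, 0, 0, 0]]]}}

```text
time_s: 21.7
tcp_pos: [0.5916, -0.1474, 0.2467]
eef_rot: [-2.224, -2.212, 0.006]
force: [0.2, 0.2, -1.0]
width: 0.0944
finger_force: 0.0
```

{"op": "jog_arm", "data": {"deltas": [[[0, -0.15, -0.1, 0, 0, 0], [0, -0.15, -0.3, 0, 0, 0], [0, -0.15, -0.3, 0, 0, 0], [0, -0.15, -0.3, 0, 0, 0], [0, -0.15, -0.3, 0, 0, 0]]]}}

```text
time_s: 22.2
tcp_pos: [0.5904, -0.165, 0.2089]
eef_rot: [2.219, 2.221, 0.002]
force: [0.4, 0.8, 0.8]
width: 0.0939
finger_force: 0.0
```

```bash
python3 - <<'E'
from h import *
p=manip.camera_params("wrist");np.savez("pics/lid.npz",**p);o=manip.get_obs();print(o["tcp_pos"],o["eef_rot"],o["time_s"])
im=manip.grab_frame("wrist");cv2.imwrite("pics/lid.png",im)
cv2.imwrite("pics/v3.png",np.hstack([cv2.imread("pics/a3.png")[120:420,120:520],im[120:420,120:520]]))
for th in(130,170,190,210):print(rim(im,p,(320,250),.011,th,w=60))
E
```

```text
[ 0.59043039 -0.16495096  0.20889717] [2.21907812e+00 2.22050330e+00 1.88556588e-03] 22.2
(array([ 0.5947, -0.1982]), np.float64(0.0296), np.float64(0.0006), [[290, 213], [354, 274]])
(array([ 0.5946, -0.1978]), np.float64(0.0294), np.float64(0.0005), [[291, 214], [354, 274]])
(array([ 0.5945, -0.1977]), np.float64(0.0292), np.float64(0.0005), [[291, 222], [353, 273]])
(array([ 0.5946, -0.1979]), np.float64(0.0288), np.float64(0.0005), [[291, 223], [353, 273]])
```

View pics/v3.png

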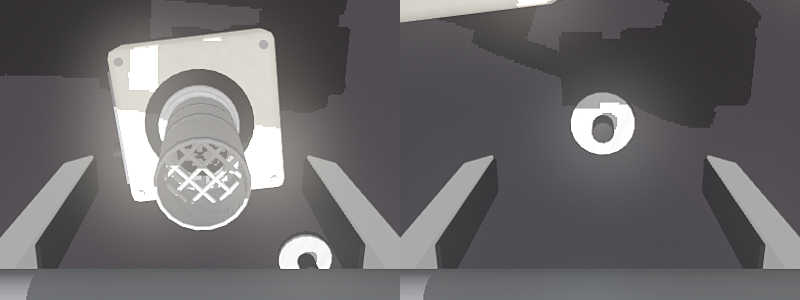

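Left half: coarse sieve rim spans full-frame columns 276–371, lower edge at row 350, seated on the stack. Right half: lid disc at (322,244) with its knob in the middle.

```bash
python3 - <<'E'
from h import *
p=np.load("pics/a3.npz")
a,b,c=[ray(p,q,.194) for q in((276,302),(371,302),(323.5,350))]
print((a+b)/2,np.linalg.norm(a-b)/2,c[1]+.03)
im=cv2.imread("pics/a3.png")
for th in(130,150,170):print(rim(im,p,(323,300),.194,th,w=55))
E
```

```text
[ 0.47844935 -0.02071541  0.194     ] 0.02851351397276776 -0.02296760211753754
(array([ 0.477 , -0.0206]), np.float64(0.0319), np.float64(0.0006), [[268, 245], [377, 350]])
(array([ 0.4769, -0.0205]), np.float64(0.0318), np.float64(0.0006), [[268, 245], [377, 349]])
(array([ 0.4769, -0.0205]), np.float64(0.0318), np.float64(0.0007), [[268, 245], [377, 349]])
```

{"op": "jog_arm", "data": {"deltas": [[[0.031, -0.2, 0, 0, 0, 0], [0.031, -0.218, -0.15, 0, 0, 0], [0.031, -0.218, -0.4, 0, 0, 0], [0.031, -0.218, -0.7, 0, 0, 0], [0.031, -0.218, -0.9, 0, 0, 0], [0.031, -0.218, -1, 0, 0, 0], [0.031, -0.218, -1, 0, 0, 0]]]}}

```text
time_s: 22.95
tcp_pos: [0.5939, -0.1973, 0.0556]
eef_rot: [-2.219, -2.22, 0.002]
force: [0.8, 0.4, 0.5]
width: 0.0941
finger_force: 0.0
```

{"op": "jog_arm", "data": {"deltas": [[[0, 0, -0.1, 0, 0, 0], [0, 0, -0.2, 0, 0, 0], [0, 0, -0.28, 0, 0, 0], [0, 0, -0.28, 0, 0, 0], [0, 0, -0.28, 0, 0, 0]]]}}

```text
time_s: 23.45
tcp_pos: [0.5946, -0.198, 0.0147]
eef_rot: [-2.221, -2.221, 0.0]
force: [0.1, 0.0, -0.2]
width: 0.0941
finger_force: 0.0
```

{"op": "jog_arm", "data": {"deltas": [[[0, 0, 0, 0, 0, 0], [0, 0, 0, 0, 0, 0], [0, 0, 0, 0, 0, 0], [0, 0, 0, 0, 0, 0], [0, 0, 0, 0, 0, 0], [0, 0, 0, 0, 0, 0], [0, 0, 0, 0, 0, 0], [0, 0, 0, 0, 0, 0], [0, 0, 0, 0, 0, 0], [0, 0, 0, 0, 0, 0]]], "jaw": -0.85, "squeeze": 15}}

```text
time_s: 24.45
tcp_pos: [0.5946, -0.198, 0.015]
eef_rot: [-2.221, -2.221, 0.0]
force: [-0.8, -0.2, -0.6]
width: 0.0196
finger_force: 15.0
```

{"op": "jog_arm", "data": {"deltas": [[[0, 0, 0.1, 0, 0, 0], [0, 0, 0.3, 0, 0, 0], [0, 0, 0.55, 0, 0, 0], [0, 0, 0.8, 0, 0, 0], [0, 0, 1, 0, 0, 0]]]}}

```text
time_s: 24.95
tcp_pos: [0.5953, -0.1982, 0.1689]
eef_rot: [2.219, 2.219, 0.002]
force: [-0.5, 0.4, -0.1]
width: 0.0201
finger_force: 15.0
```

{"op": "jog_arm", "data": {"deltas": [[[0, 0, 0.3, 0, 0, 0], [0, 0, 0.53, 0, 0, 0], [-0.1, 0.15, 0.53, 0, 0, 0], [-0.3, 0.4, 0.53, 0, 0, 0], [-0.5, 0.65, 0.53, 0, 0, 0], [-0.7, 0.85, 0.53, 0, 0, 0], [-0.791, 1, 0.53, 0, 0, 0], [-0.791, 1, 0.53, 0, 0, 0]]]}}

```text
time_s: 25.75
tcp_pos: [0.4747, -0.0457, 0.2467]
eef_rot: [2.216, 2.224, 0.004]
force: [0.5, -0.0, -1.2]
width: 0.0196
finger_force: 15.0
```

{"op": "jog_arm", "data": {"deltas": [[[0, 0.1, 0, 0, 0, 0], [0, 0.173, 0, 0, 0, 0], [0, 0.173, 0, 0, 0, 0], [0, 0.173, -0.1, 0, 0, 0], [0, 0.173, -0.17, 0, 0, 0], [0, 0.173, -0.17, 0, 0, 0], [0, 0.173, -0.17, 0, 0, 0]]]}}

```text
time_s: 26.45
tcp_pos: [0.4756, -0.0224, 0.2179]
eef_rot: [-2.221, -2.22, 0.002]
force: [1.0, 0.1, -0.6]
width: 0.0199
finger_force: 15.0
```

{"op": "jog_arm", "data": {"deltas": [[[0, 0, -0.02, 0, 0, 0], [0, 0, -0.04, 0, 0, 0], [0, 0, -0.06, 0, 0, 0], [0, 0, -0.08, 0, 0, 0], [0, 0, -0.09, 0, 0, 0], [0, 0, -0.1, 0, 0, 0], [0, 0, -0.1, 0, 0, 0]]]}}

```text
time_s: 27.15
tcp_pos: [0.4759, -0.022, 0.2038]
eef_rot: [-2.221, -2.221, 0.0]
force: [0.8, -1.3, -1.1]
width: 0.0198
finger_force: 15.0
```

{"op": "jog_arm", "data": {"deltas": [[[0, 0, -0.005, 0, 0, 0], [0, 0, -0.01, 0, 0, 0], [0, 0, -0.015, 0, 0, 0], [0, 0, -0.015, 0, 0, 0]]]}}

```text
time_s: 27.55
tcp_pos: [0.4763, -0.0221, 0.2028]
eef_rot: [2.22, 2.221, 0.001]
force: [-0.8, -0.2, 5.1]
width: 0.0196
finger_force: 15.0
```

Contact at the expected height. Releasing, retreating upward and then away from the stack.

{"op": "jog_arm", "data": {"deltas": [[[0, 0, 0.01, 0, 0, 0], [0, 0, 0.01, 0, 0, 0], [0, 0, 0.01, 0, 0, 0], [0, 0, 0.01, 0, 0, 0], [0, 0, 0.01, 0, 0, 0], [0, 0, 0.01, 0, 0, 0], [0, 0, 0.15, 0, 0, 0], [0, 0, 0.4, 0, 0, 0], [0, 0, 0.6, 0, 0, 0], [0, 0.3, 0.6, 0, 0, 0], [0, 0.6, 0.6, 0, 0, 0], [0, 0.6, 0.6, 0, 0, 0]]], "jaw": 1}}

```text
time_s: 28.75
tcp_pos: [0.4758, 0.072, 0.2921]
eef_rot: [-2.213, -2.228, -0.003]
force: [-0.1, -0.0, -1.0]
width: 0.0936
finger_force: 0.0
```

```bash
python3 - <<'E'
from h import *
o=manip.get_obs();print(o["tcp_pos"],o["time_s"],o["width"])
s=manip.grab_frame("side")[100:330,200:420];c=manip.grab_frame("scene")[100:330,200:420]
cv2.imwrite("pics/end.png",np.hstack([cv2.resize(s,(400,418)),cv2.resize(c,(400,418))]))
E
```

```text
[0.47581995 0.07201059 0.29209693] 28.75 0.09357146456079236
```

View pics/end.png

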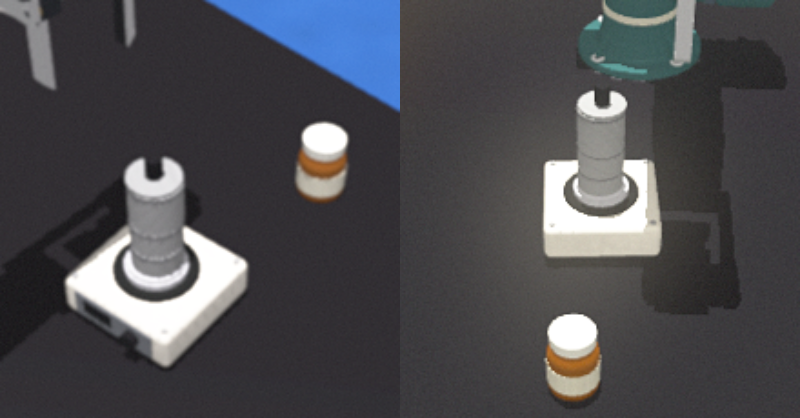

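Both views show the stack straight and closed, with the lid on top (155,180 in the side half, 602,105 in the scene half), the gripper clear and the jar in place.

```bash
python3 -c "
from plant import manip
print(manip.sign_off())"
```

```text
the job is handed in; nothing more can be done
None
```

The sieve stack is built on the shaker in the order asked (pan, fine sieve, coarse sieve, lid); every piece touched down at its expected height and was let go, the final pictures show the stack straight and closed, and I handed the job in at about 29 s.

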